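Sort two piles of sealed cartons into the colour-carded trays of the evidence store

ROBOT

A 6-joint arm with a two-finger parallel gripper is mounted at the origin on the work surface. World frame = base frame: x ahead of the robot, y to its left, z up, the work surface at z = 0. Lengths are in m, angles in degrees, forces in N, time in s.
With the tool pointing down it reaches from about 0.25 to 0.725 m from the base axis. Payload 9.7 kg.
Tool frame: the origin (TCP) lies between the finger pads; the fingertips stand 19 mm ahead of it and the grasp point (between the pads) is the TCP; x points along the fingers, y is the direction in which the jaws open and shut, and the axes are right-handed (so a half turn about x gives the same grasp; the last joint's range is limited). The gripper opens to 85 mm and grips with 20 to 120 N. Pads are 22 mm wide; open, the fingers measure 114 mm over their backs; the gripper's body (76 mm by 85 mm) begins 54 mm behind the grasp point. The pads swing forward as they close: fully open they stand 13 mm farther back than shut.
Start: joints at [-76.547, 4.979, 10.078, 95.1, 0, 90], TCP at [0.128, -0.535, 0.25] pointing down, gripper open.
Joint ranges: [-179.16, 179.16], [-48.56, 103.87], [-65.8, 70.77], [-126.05, 130.52], [-82.76, 87.17], [-180, 180]. Speed limits (degrees/s): [127.2, 127.2, 147.25, 180, 180, 180].

INTERFACE

Orientations are given as [roll, pitch, yaw] about the fixed x, y, z axes, in that order (R = Rz(yaw) Ry(pitch) Rx(roll)).
In Python, from workcell import bot gives the robot as it stands. The module is installed in compiled form; this text tells all that it offers.
- The arm moves only by the shell command python3 -m handwheel 'ROWS' [FORCE]. ROWS is JSON, a list of rows, each a list of 7 numbers: the turn, a rotation vector about the tool's x, y, z in degrees, then the shift along the tool's x, y, z in m, then the closure, from -1 (fully open) to 1 (shut), so that 0 is half open. In form: [[ax, ay, az, dx, dy, dz, fingers], ...]. A call has 1 to 20 rows; each row is the pose to reach, as a shift and turn from the pose commanded when the call began, along the tool's axes at that moment; what a row does not reach only later rows make up. A row lasts 1/8 s, in which the tool goes at most 62.5 mm and 10.7 degrees, less where a joint would pass 70% of its speed; a pose out of reach is approached as far as the arm can. A call with a gripper value outside its range is refused whole. The fingers move at their own pace and stop on an object; FORCE is the grip in N (left out, the last holds). Time passes only in rows, so rows that repeat a pose let the fingers close. It gives the time, the measured TCP pose, the force and the opening at its end, in the units of the state.
- bot.get_obs(): the state, without advancing time (a new reading comes with each control period).
- bot.camera(name): name is "side" or "top"; returns a dict with "frame" (400x640x3 uint8, red, green, blue), "fx", "fy", "cx", "cy" (pixels), "R" (3x3) and "t" (3): a world point X has camera coordinates R X + t. Camera axes: x right, y down, z forward; pixel columns grow to the right and rows downward; lengths in m; the calibration is good to about 2 mm. A picture is of the moment at which its call begins. There is no depth.
- bot.job_done(): hands the job in, once; it reports no verdict.
Trained networks look in a picture, given as the dict that the camera call returned (one of the last four; its "shot" number tells which), for a name from the list of things; names that differ only in an ending like _2 or _b are one class to them, and where a whole thing is asked for, a point or a joint stands for the part that bears it (a point fixed in the world has none). Each returns a list of dicts, best first, with "conf" (0 to 1); they miss things now and then, are a little off and sometimes report something else, mostly with a low value. They report only what shows in the picture. A call takes as long as a camera call. They do not tell look-alikes from the thing itself.
- bot.look_for(name, picture): "bbox" ([left, top, width, height] as shares, 0 to 1, of the picture: columns of its width, rows of its height, round what is visible of it).
- bot.tip_of(name, picture): "centre" ([column, row] as shares, 0 to 1, of the picture: columns of its width, rows of its height: a listed point, or the origin of a listed thing).
The state is a dict: "time": time; "q": joint angles; "qd": joint speeds; "joint_efforts": joint torques, N m; "ee_pos": TCP position; "tcp_rot": TCP orientation; "wrist_force": force on the tool from outside, world axes, zero at the start; "torque": the same for the moment, N m; "opening": finger opening in m.
Only numpy, scipy, OpenCV 4.12 (cv2) and the standard library are available. Lean on these libraries where they do the work, as an engineer would, in place of code of your own. Each camera call takes 0.05 s, during which the arm holds its last target.

TASK

Two piles of sealed cartons have come into the evidence store: take the piles apart and set each of the five cartons flat on the floor of the tray whose card has the same colour as the seal tape on the carton's ends. Keep every carton upright all the time and set it down gently, never dropping it.

Things in the scene. Friction and masses are not known exactly. Their poses are not given: they have to be found in the camera images.
- carton_red_mid (a point): Big brown cardboard carton with red seal tape over both short ends (a red strip about 17 mm wide at each end of its top, running down the end faces). One of the two big cartons, which lie at the bottom of the piles. 140 mm long (its x), 66 mm wide (its y, the way to grip it), 45 mm high (its z, up). Rigid, closed, 0.07 to 0.34 kg. The point is its centre, half-way up.
- carton_yellow_mid (a point): Big brown cardboard carton with yellow seal tape over both short ends (a yellow strip about 17 mm wide at each end of its top, running down the end faces). One of the two big cartons, which lie at the bottom of the piles. 140 mm long (its x), 66 mm wide (its y, the way to grip it), 45 mm high (its z, up). Rigid, closed, 0.07 to 0.34 kg. The point is its centre, half-way up.
- carton_green_mid (a point): Middle-sized brown cardboard carton with green seal tape over both short ends (a green strip about 17 mm wide at each end of its top, running down the end faces). One of the two middle-sized cartons, each lying on a big one. 104 mm long (its x), 60 mm wide (its y, the way to grip it), 45 mm high (its z, up). Rigid, closed, 0.07 to 0.34 kg. The point is its centre, half-way up.
- carton_blue_mid (a point): Middle-sized brown cardboard carton with blue seal tape over both short ends (a blue strip about 17 mm wide at each end of its top, running down the end faces). One of the two middle-sized cartons, each lying on a big one. 104 mm long (its x), 60 mm wide (its y, the way to grip it), 45 mm high (its z, up). Rigid, closed, 0.07 to 0.34 kg. The point is its centre, half-way up.
- carton_white_mid (a point): Small brown cardboard carton with white seal tape over both short ends (a white strip about 17 mm wide at each end of its top, running down the end faces). The small carton, lying on top of the taller pile. 68 mm long (its x), 54 mm wide (its y, the way to grip it), 45 mm high (its z, up). Rigid, closed, 0.07 to 0.34 kg. The point is its centre, half-way up.
- tray_red: Fixed grey-green sheet-steel tray with a red card (74 x 34 mm) in a sloping holder at its far (+x) end. Inside 160 mm along its x and 88 mm along its y, floor 4 mm thick, rim 12 mm high and 3 mm thick. Origin: centre of its underside, which is on the table; x along its length towards the card, z up. The card holder reaches from 85 to 124 mm along +x and is at most 20 mm high.
- tray_yellow: Fixed grey-green sheet-steel tray with a yellow card (74 x 34 mm) in a sloping holder at its far (+x) end. Inside 160 mm along its x and 88 mm along its y, floor 4 mm thick, rim 12 mm high and 3 mm thick. Origin: centre of its underside, which is on the table; x along its length towards the card, z up. The card holder reaches from 85 to 124 mm along +x and is at most 20 mm high.
- tray_green: Fixed grey-green sheet-steel tray with a green card (74 x 34 mm) in a sloping holder at its far (+x) end. Inside 160 mm along its x and 88 mm along its y, floor 4 mm thick, rim 12 mm high and 3 mm thick. Origin: centre of its underside, which is on the table; x along its length towards the card, z up. The card holder reaches from 85 to 124 mm along +x and is at most 20 mm high.
- tray_blue: Fixed grey-green sheet-steel tray with a blue card (74 x 34 mm) in a sloping holder at its far (+x) end. Inside 160 mm along its x and 88 mm along its y, floor 4 mm thick, rim 12 mm high and 3 mm thick. Origin: centre of its underside, which is on the table; x along its length towards the card, z up. The card holder reaches from 85 to 124 mm along +x and is at most 20 mm high.
- tray_white: Fixed grey-green sheet-steel tray with a white card (74 x 34 mm) in a sloping holder at its far (+x) end. Inside 160 mm along its x and 88 mm along its y, floor 4 mm thick, rim 12 mm high and 3 mm thick. Origin: centre of its underside, which is on the table; x along its length towards the card, z up. The card holder reaches from 85 to 124 mm along +x and is at most 20 mm high.
Things that resemble listed ones, but are neither listed nor needed, are in the scene too. What is shaped like the part that bears carton_white_mid but yellow is not meant.

How it is judged (in metres and radians):
At the end, for the whole second after the job is handed in: Each carton lies flat on the floor of its own colour's tray, inside the rim: centre within 12 x 13 mm (along x across) of the tray's centre for big, 30 x 16 for middle-sized, 48 x 19 for small cartons; height within 3 mm of resting on the floor, tilt under 0.05 rad, at rest (x of carton_red_mid in the frame of tray_red between -0.012 and 0.012 m and y of carton_red_mid in the frame of tray_red between -0.013 and 0.013 m and z of carton_red_mid in the frame of tray_red between 0.0235 and 0.0295 m and angle between each of carton_red_mid, carton_yellow_mid, carton_green_mid, carton_blue_mid, carton_white_mid's own z axis and vertical below 0.05 rad and linear speed of each of carton_red, carton_yellow, carton_green, carton_blue, carton_white below 0.02 m/s and x of carton_yellow_mid in the frame of tray_yellow between -0.012 and 0.012 m and y of carton_yellow_mid in the frame of tray_yellow between -0.013 and 0.013 m and z of carton_yellow_mid in the frame of tray_yellow between 0.0235 and 0.0295 m and x of carton_green_mid in the frame of tray_green between -0.03 and 0.03 m and y of carton_green_mid in the frame of tray_green between -0.016 and 0.016 m and z of carton_green_mid in the frame of tray_green between 0.0235 and 0.0295 m and x of carton_blue_mid in the frame of tray_blue between -0.03 and 0.03 m and y of carton_blue_mid in the frame of tray_blue between -0.016 and 0.016 m and z of carton_blue_mid in the frame of tray_blue between 0.0235 and 0.0295 m and x of carton_white_mid in the frame of tray_white between -0.048 and 0.048 m and y of carton_white_mid in the frame of tray_white between -0.019 and 0.019 m and z of carton_white_mid in the frame of tray_white between 0.0235 and 0.0295 m); the robot touches nothing.
It fails at once if a carton tips by more than 0.5 rad (angle between any of carton_red_mid, carton_yellow_mid, carton_green_mid, carton_blue_mid, carton_white_mid's own z axis and vertical above 0.5 rad).
It fails at once if a carton is dropped or flung: it moves faster than 0.7 m/s with its centre less than 60 mm above the table ((linear speed of carton_red above 0.7 m/s and height (world z) of carton_red_mid below 0.06 m) or (linear speed of carton_yellow above 0.7 m/s and height (world z) of carton_yellow_mid below 0.06 m) or (linear speed of carton_green above 0.7 m/s and height (world z) of carton_green_mid below 0.06 m) or (linear speed of carton_blue above 0.7 m/s and height (world z) of carton_blue_mid below 0.06 m) or (linear speed of carton_white above 0.7 m/s and height (world z) of carton_white_mid below 0.06 m)).
It also fails if it takes over 125 s, if anything falls off the work surface, if the arm or the gripper's body presses on something with over 40 N, if the wrist force passes 120 N, or if a joint passes its speed limit or range.

## Working session

There is one attempt and no reset: what is moved stays moved. The work goes in short steps, Python scripts to look and compute and a shell command to move; the robot and the scene stay as the last step left them, time stands still between calls to the robot, and variables do not carry over. Pictures are saved under pics/ and viewed, and the job is handed in when it is done.

```bash
mkdir -p pics; ls; python3 - <<'E'
from workcell import bot
import cv2
o=bot.get_obs(); print(o)
for n in("side","top"):
    c=bot.camera(n); cv2.imwrite(f"pics/{n}0.png",c["frame"][:,:,::-1]); print(n,c["fx"],c["fy"],c["cx"],c["cy"],c["R"],c["t"],c["shot"])
E
```

```text
pics
{'time': 0.0, 'q': array([-7.65463361e+01,  5.01362006e+00,  1.00333755e+01,  9.50990554e+01,
        6.67987385e-04,  9.00002724e+01]), 'qd': array([-0.07299419,  0.00640456, -0.01385185, -0.0469244 , -0.01933403,
       -0.04128337]), 'joint_efforts': array([ 1.73126999e-03, -5.20391750e+01,  4.64800358e+01,  1.64446549e-02,
        1.70314242e-04, -1.06022864e-05]), 'ee_pos': array([ 0.12791824, -0.53470916,  0.24954921]), 'tcp_rot': array([-90.48235037,  89.9206973 , 102.97104072]), 'wrist_force': array([ 0.38940726, -0.4702072 , -0.65833884]), 'torque': array([-0.00192168, -0.07093694,  0.0196858 ]), 'opening': 0.08522910860510714}
side 468.5018273748552 468.5018273748552 314.81878919246293 189.32362556224518 [[-0.89486162 -0.44615441  0.01299732]
 [-0.30574283  0.59150007 -0.74608913]
 [ 0.32518304 -0.67162037 -0.66571922]] [0.40220352 0.17354411 1.1165035 ] 1
top 476.7306948178719 476.7306948178719 321.17145715184154 210.33312139176735 [[ 0.01131646 -0.99966245  0.02338643]
 [-0.99898639 -0.01232164 -0.04329391]
 [ 0.04356746 -0.02287279 -0.99878862]] [0.04166414 0.42912515 1.24349504] 2
```

View pics/side0.png

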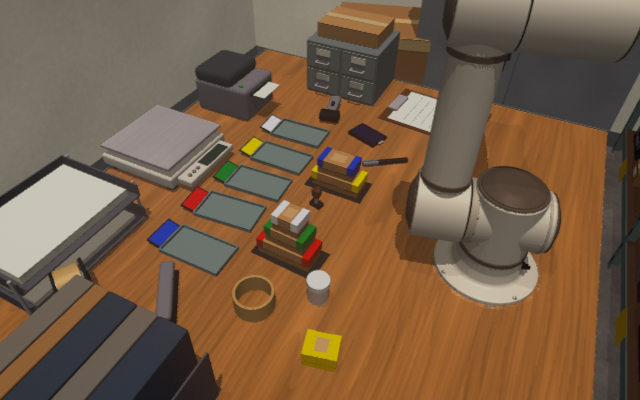

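View pics/top0.png

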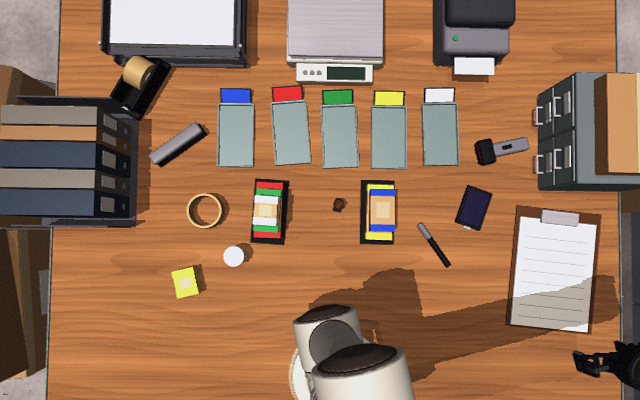

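```bash
cat > h.py <<'E'
from workcell import bot
import numpy as np, cv2
from scipy.spatial.transform import Rotation as Ro
C=["red","yellow","green","blue","white"]
def ray(c,u,v):
    d=c["R"].T@np.array([(u-c["cx"])/c["fx"],(v-c["cy"])/c["fy"],1]); return -c["R"].T@c["t"],d
def atz(c,u,v,z):
    o,d=ray(c,u,v); return o+d*(z-o[2])/d[2]
def proj(c,X):
    p=c["R"]@np.array(X)+c["t"]; return c["fx"]*p[0]/p[2]+c["cx"],c["fy"]*p[1]/p[2]+c["cy"]
def tri(a,ua,b,ub):
    o1,d1=ray(a,*ua);o2,d2=ray(b,*ub)
    s,t=np.linalg.lstsq(np.stack([d1,-d2],1),o2-o1,rcond=None)[0]
    p,q=o1+s*d1,o2+t*d2
    return (p+q)/2,np.linalg.norm(p-q)
def toolR():
    return Ro.from_euler("xyz",bot.get_obs()["tcp_rot"],degrees=True)
E
python3 - <<'E'
from h import *
print(toolR().as_matrix().round(3))
t=bot.camera("top");s=bot.camera("side")
for n in [f"carton_{k}_mid" for k in C]+[f"tray_{k}" for k in C]:
    a=bot.tip_of(n,t);b=bot.tip_of(n,s)
    f=lambda r:[(round(x["centre"][0]*640,1),round(x["centre"][1]*400,1),round(x["conf"],2)) for x in r[:3]]
    print(n,f(a),f(b))
    if a and b:
        print("   ",*tri(t,f(a)[0][:2],s,f(b)[0][:2]))
im=t["frame"][:,:,::-1]
cv2.imwrite("pics/t1.png",cv2.resize(im[160:260,220:420],None,fx=4,fy=4,interpolation=cv2.INTER_CUBIC))
cv2.imwrite("pics/t2.png",cv2.resize(im[80:180,205:475],None,fx=2.9,fy=2.9,interpolation=cv2.INTER_CUBIC))
cv2.imwrite("pics/s1.png",cv2.resize(s["frame"][140:280,240:380,::-1],None,fx=4,fy=4,interpolation=cv2.INTER_CUBIC))
E
```

```text
[[-0.     0.233 -0.973]
 [ 0.001 -0.973 -0.233]
 [-1.    -0.001  0.   ]]
carton_red_mid [(270.1, 211.2, 0.63)] [(289.6, 244.0, 0.83)]
    [0.42549083 0.17983424 0.02596713] 0.0033395480038911083
carton_yellow_mid [(377.2, 210.3, 0.77)] [(340.7, 177.4, 0.65)]
    [ 0.42510507 -0.10077453  0.02341674] 0.010265254994431724
carton_green_mid [(268.2, 212.7, 0.73)] [(290.9, 231.2, 0.75)]
    [0.42004929 0.18060025 0.07375603] 0.00395876481343495
carton_blue_mid [(377.0, 210.0, 0.94), (391.2, 140.0, 0.64)] [(341.7, 165.6, 0.67), (303.5, 135.6, 0.63)]
    [ 0.42275249 -0.09385869  0.07151004] 0.012258906223093164
carton_white_mid [(267.5, 209.1, 0.89), (190.2, 280.6, 0.72)] [(325.0, 349.7, 0.91), (289.9, 218.7, 0.68)]
    [ 0.38312869  0.20231381 -0.36341338] 0.13225453989144909
tray_red [(290.8, 132.2, 0.81), (378.0, 208.7, 0.64)] [(228.5, 211.8, 0.79)]
    [ 0.63823817  0.13052302 -0.00539015] 0.002426328209287613
tray_yellow [(390.9, 139.2, 0.58), (266.7, 210.4, 0.49)] [(281.7, 154.7, 0.91)]
    [ 0.62319165 -0.13444584  0.00918825] 0.007685492388908871
tray_green [(338.9, 135.1, 0.94)] [(258.4, 183.3, 0.77), (281.4, 155.9, 0.59)]
    [ 0.62899399  0.00063992 -0.00159077] 0.0036066299582637545
tray_blue [(233.5, 134.5, 0.67), (268.3, 214.1, 0.53)] [(197.9, 249.7, 0.55)]
    [0.62586195 0.28030503 0.00342483] 0.0019602562750899986
tray_white [(437.6, 138.0, 0.82)] [(301.7, 135.4, 0.81)]
    [ 0.62746499 -0.26366367 -0.0023157 ] 0.0005871494530980029
```

View pics/t1.png

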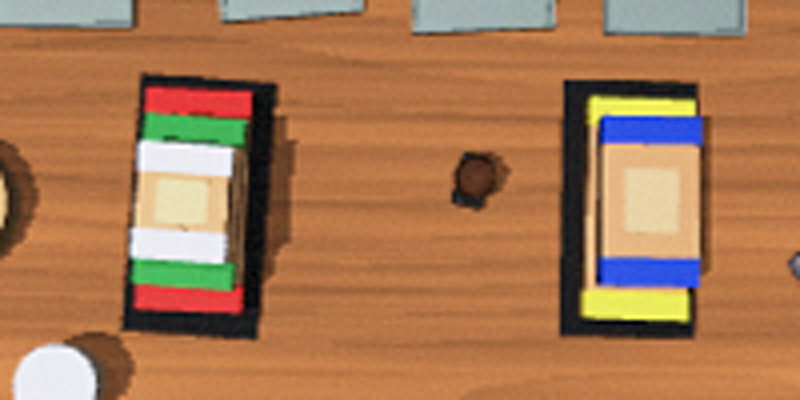

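View pics/t2.png

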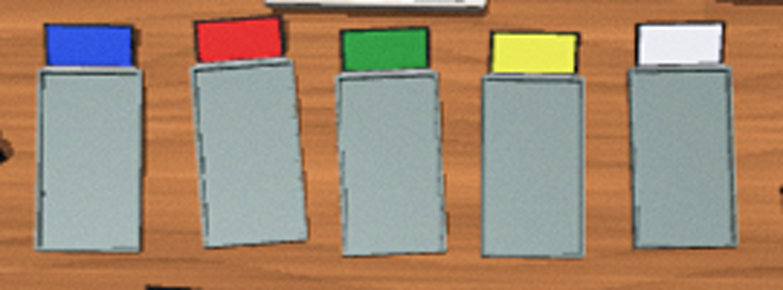

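View pics/s1.png

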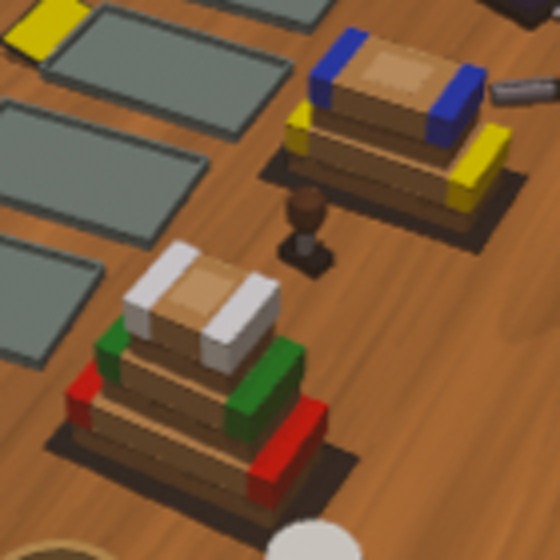

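```bash
cat >> h.py <<'E'
def mask(im,col):
    h=cv2.cvtColor(im,cv2.COLOR_RGB2HSV); H,S,V=h[...,0].astype(int),h[...,1],h[...,2]
    if col=="red": return ((H<6)|(H>172))&(S>180)&(V>120)
    if col=="yellow": return (H>25)&(H<34)&(S>170)&(V>150)
    if col=="green": return (H>45)&(H<80)&(S>120)&(V>70)
    if col=="blue": return (H>105)&(H<130)&(S>120)&(V>80)
    if col=="white": return (S<30)&(V>170)
    if col=="tray": return (H>70)&(H<100)&(S>15)&(S<60)&(V>95)&(V<190)
def rect(c,col,box,z):
    x0,y0,x1,y1=box; m=np.zeros(c["frame"].shape[:2],np.uint8)
    m[y0:y1,x0:x1]=mask(c["frame"],col)[y0:y1,x0:x1]
    n,l,st,_=cv2.connectedComponentsWithStats(m)
    P=[]
    for i in range(1,n):
        if st[i,4]<12: continue
        v,u=np.nonzero(l==i)
        for du in(-.5,.5):
            for dv in(-.5,.5):
                P+= [atz(c,a+du,b+dv,z)[:2] for a,b in zip(u,v)]
    P=np.array(P)*1000
    (cx,cy),(w,h),a=cv2.minAreaRect(P.astype(np.float32))
    if w<h: w,h=h,w;a-=90
    a=(a+90)%180-90
    return np.round([cx,cy,w,h,a],1)
def seg(c,col,box,z,L):
    "strips separately"
    x0,y0,x1,y1=box; m=np.zeros(c["frame"].shape[:2],np.uint8)
    m[y0:y1,x0:x1]=mask(c["frame"],col)[y0:y1,x0:x1]
    n,l,st,ce=cv2.connectedComponentsWithStats(m)
    return [(st[i].tolist(),(atz(c,*ce[i],z)[:2]*1000).round(1).tolist()) for i in range(1,n) if st[i,4]>=12]
E
python3 - <<'E'
from h import *
t=bot.camera("top"); print("cam",-t["R"].T@t["t"])
for k,b in dict(blue=(212,95,260,172),red=(262,95,315,172),green=(315,98,364,173),yellow=(366,98,412,173),white=(414,98,465,172)).items():
    print("tray",k,rect(t,"tray",b,0.010))
L=(230,165,310,260);R=(345,165,410,260)
for k,b,z in(("white",L,.136),("green",L,.091),("red",L,.046),("blue",R,.091),("yellow",R,.046)):
    print(k,rect(t,k,b,z),seg(t,k,b,z,0))
E
```

```text
cam [0.37404278 0.0753798  1.25959282]
tray blue [624.3 274.6 167.2  94.6   1. ]
tray red [634.9 130.5 170.8  95.    5.3]
tray green [627.8   1.2 170.8  95.8   3.5]
tray yellow [ 6.258e+02 -1.284e+02  1.685e+02  9.340e+01  4.000e-01]
tray white [ 637.  -266.3  167.9   95.4    2. ]
white [417.9 208.6 223.6 112.7   1.1] [([230, 165, 13, 1, 13], [527.6, 251.9]), ([254, 195, 24, 9, 171], [447.6, 180.8]), ([253, 217, 24, 9, 173], [396.7, 183.2]), ([230, 246, 14, 14, 170], [320.0, 248.1])]
green [424.5 182.1 106.5  66.6  -3.8] [([255, 188, 27, 9, 157], [468.7, 179.0]), ([252, 225, 27, 8, 158], [380.0, 184.4])]
red [427.5 182.7 143.4  69.3  -1.3] [([256, 182, 27, 8, 167], [489.9, 180.8]), ([254, 231, 27, 7, 131], [364.0, 183.0])]
blue [ 428.6 -101.2  106.5   64.7   -1.2] [([370, 189, 26, 7, 180], [472.0, -102.1]), ([369, 224, 26, 8, 161], [384.4, -101.3])]Traceback (most recent call last):
  File "<stdin>", line 7, in <module>
  File "h.py", line 38, in rect
    (cx,cy),(w,h),a=cv2.minAreaRect(P.astype(np.float32))
                    ~~~~~~~~~~~~~~~^^^^^^^^^^^^^^^^^^^^^^
cv2.error: OpenCV(4.12.0) /io/opencv/modules/imgproc/src/convhull.cpp:143: error: (-215:Assertion failed) total >= 0 && (depth == CV_32F || depth == CV_32S) in function 'convexHull'
```

The top view shows the red, green and white pile at (268,211) and the yellow and blue pile at (379,211). The trays sit at cols 236 (blue), 291 (red), 340 (green), 389 (yellow) and 440 (white), around row 135.

White candidates are the pile top at (267,210) and the small yellow-taped block at (186,281). The second is the look-alike that is not meant. The pile crop shows white tape on both ends, so I choose that one.

The first move is a small test turn, to learn the sign of joint 6.

```bash
python3 -m handwheel '[[8,0,0,0,0,0,-1],[8,0,0,0,0,0,-1]]' 40; python3 - <<'E'
from h import *
print(bot.get_obs()["q"].round(2)); print(toolR().as_matrix().round(3))
E
```

```text
time: 1.5
ee_pos: [0.128, -0.5349, 0.2503]
tcp_rot: [149.9, 90.0, -24.7]
wrist_force: [0.2, -0.2, -1.0]
opening: 0.0856
[-76.55   4.98  10.08  95.1    0.    97.96]
[[ 0.     0.096 -0.995]
 [-0.    -0.995 -0.096]
 [-1.     0.    -0.   ]]
```

```bash
cat >> h.py <<'E'
def go(x,y,z,th,fr=None):
    "row from measured pose (or frame fr=(pos,Rot)) to world target"
    o=bot.get_obs(); R0=toolR() if fr is None else fr[1]; p0=o["ee_pos"] if fr is None else fr[0]
    s,c=np.sin(np.radians(th)),np.cos(np.radians(th))
    T=Ro.from_matrix(np.array([[0,-s,c],[0,c,s],[-1,0,0]]))
    rv=np.degrees((R0.inv()*T).as_rotvec()); d=R0.inv().apply(np.array([x,y,z])-p0)
    n=max(np.linalg.norm(rv)/10.7,np.linalg.norm(d)/.0625)
    print("turn",rv.round(1),"shift",d.round(4),"rows>=%.1f"%n)
def st():
    o=bot.get_obs(); R=toolR().as_matrix()
    print("t",round(o["time"],2),"p",o["ee_pos"].round(4),"th",np.degrees(np.arctan2(R[1,2],R[0,2])).round(2),"tilt",np.degrees(np.arccos(-R[2,0])).round(2),"F",o["wrist_force"].round(1),"op",round(o["opening"],4),"q",o["q"].round(0))
E
python3 -c "
from h import *
go(.27,-.2,.27,-90);go(.422,.182,.22,-2.7)"
```

```text
turn [-84.5  -0.   -0. ] shift [-0.0197 -0.3198 -0.1735] rows>=7.9
turn [-171.8    0.    -0. ] shift [ 0.0303 -0.6855 -0.3613] rows>=16.1
```

```bash
python3 -m handwheel '[[-84.5,0,0,-0.02,-0.32,-0.1735,-1],[-84.5,0,0,-0.02,-0.32,-0.1735,-1],[-84.5,0,0,-0.02,-0.32,-0.1735,-1],[-84.5,0,0,-0.02,-0.32,-0.1735,-1],[-84.5,0,0,-0.02,-0.32,-0.1735,-1],[-84.5,0,0,-0.02,-0.32,-0.1735,-1],[-84.5,0,0,-0.02,-0.32,-0.1735,-1],[-84.5,0,0,-0.02,-0.32,-0.1735,-1],[-84.5,0,0,-0.02,-0.32,-0.1735,-1],[-84.5,0,0,-0.02,-0.32,-0.1735,-1]]' 40; python3 -c "
from h import *
st();go(.422,.182,.22,-2.7)"
```

```text
time: 2.75
ee_pos: [0.2702, -0.2, 0.2703]
tcp_rot: [61.5, 90.0, -28.7]
wrist_force: [-0.2, -0.9, -0.0]
opening: 0.0856
t 2.75 p [ 0.2702 -0.2     0.2703] th -90.2 tilt 0.0 F [-0.2 -0.9 -0. ] op 0.0856 q [-37. -23. -12. 101.   0.  54.]
turn [-87.5   0.   -0. ] shift [ 0.0503  0.1505 -0.3825] rows>=8.2
```

```bash
python3 -m handwheel '[[-87.5,0,0,0.03,0.1505,-0.3825,-1],[-87.5,0,0,0.03,0.1505,-0.3825,-1],[-87.5,0,0,0.03,0.1505,-0.3825,-1],[-87.5,0,0,0.03,0.1505,-0.3825,-1],[-87.5,0,0,0.03,0.1505,-0.3825,-1],[-87.5,0,0,0.03,0.1505,-0.3825,-1],[-87.5,0,0,0.03,0.1505,-0.3825,-1],[-87.5,0,0,0.03,0.1505,-0.3825,-1],[-87.5,0,0,0.05,0.1505,-0.3825,-1],[-87.5,0,0,0.05,0.1505,-0.3825,-1],[-87.5,0,0,0.05,0.1505,-0.3825,-1]]' 40; python3 -c "
from h import *
st();go(.422,.182,.126,-2.7)
s=bot.camera('side');cv2.imwrite('pics/s2.png',cv2.resize(s['frame'][100:300,200:440,::-1],None,fx=3,fy=3))
for z in (.135,.139):
  for c in ((34,27),(34,-27),(-34,27),(-34,-27)):
    a=np.radians(-2.7);X=(.422+(c[0]*np.cos(a)-c[1]*np.sin(a))/1e3,.182+(c[0]*np.sin(a)+c[1]*np.cos(a))/1e3,z);u,v=proj(s,X);print(z,c,round((u-200)*3),round((v-100)*3))"
```

```text
time: 4.12
ee_pos: [0.4212, 0.1823, 0.2208]
tcp_rot: [29.9, 90.0, 27.3]
wrist_force: [0.1, 0.6, -0.3]
opening: 0.0852
t 4.12 p [0.4212 0.1823 0.2208] th -2.67 tilt 0.02 F [ 0.1  0.6 -0.3] op 0.0852 q [23. -8. -6. 92.  0. 26.]
turn [ 0.  0. -0.] shift [ 0.0948 -0.0003  0.0008] rows>=1.5
0.135 (34, 27) 212 344
0.135 (34, -27) 251 300
0.135 (-34, 27) 291 377
0.135 (-34, -27) 328 331
0.139 (34, 27) 212 340
0.139 (34, -27) 251 296
0.139 (-34, 27) 291 373
0.139 (-34, -27) 328 327
```

View pics/s2.png

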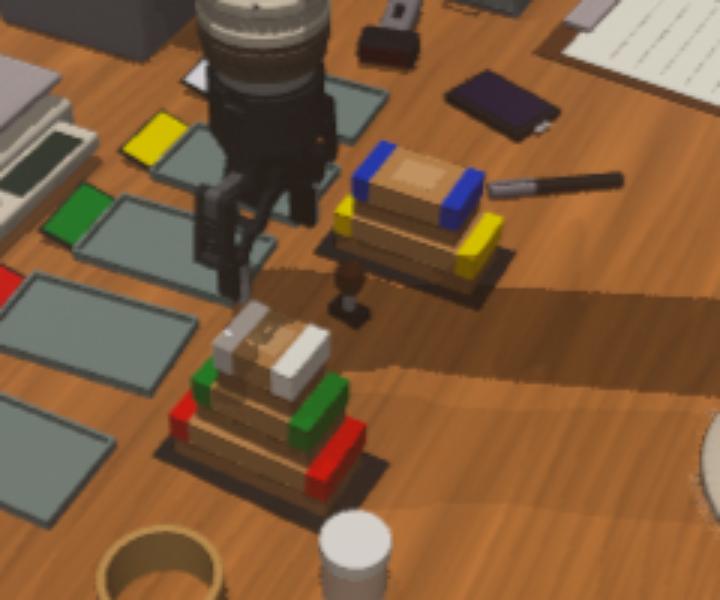

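```bash
python3 -m handwheel '[[0,0,0,0.05,0,0.001,-1],[0,0,0,0.08,0,0.001,-1],[0,0,0,0.098,0,0.001,-1],[0,0,0,0.098,0,0.001,-1],[0,0,0,0.098,0,0.001,1],[0,0,0,0.098,0,0.001,1],[0,0,0,0.098,0,0.001,1],[0,0,0,0.098,0,0.001,1],[0,0,0,0.098,0,0.001,1],[0,0,0,0.098,0,0.001,1],[0,0,0,0.098,0,0.001,1],[0,0,0,0.098,0,0.001,1]]' 40; python3 -c "
from h import *
st()"
```

```text
time: 5.68
ee_pos: [0.4228, 0.1828, 0.1238]
tcp_rot: [27.9, 89.8, 25.4]
wrist_force: [0.4, -0.5, 6.5]
opening: 0.0539
t 5.67 p [0.4228 0.1828 0.1238] th -2.55 tilt 0.15 F [ 0.4 -0.5  6.5] op 0.0539 q [ 23.  -8. -17.  81.   0.  26.]
```

```bash
python3 -m handwheel '[[0,0,0,-0.02,0,0,1],[0,0,0,-0.05,0,0,1],[0,0,0,-0.08,0,0,1],[0,0,0,-0.08,0,0,1]]' 40; python3 -c "
from h import *
st();go(.634,-.266,.20,2);go(.634,-.266,.039,2)"
```

```text
time: 6.18
ee_pos: [0.423, 0.1829, 0.2047]
tcp_rot: [25.2, 89.8, 22.6]
wrist_force: [0.3, 0.0, -0.6]
opening: 0.0536
t 6.17 p [0.423  0.1829 0.2047] th -2.55 tilt 0.23 F [ 0.3  0.  -0.6] op 0.0536 q [23. -8. -8. 90. -0. 26.]
turn [-4.5  0.2 -0.1] shift [ 0.0048 -0.439   0.2307] rows>=7.9
turn [-4.5  0.2 -0.1] shift [ 0.1658 -0.4393  0.2301] rows>=8.4
```

```bash
python3 -m handwheel '[[-0.5,0,0,0.005,-0.03,0.016,1],[-1,0,0,0.005,-0.08,0.042,1],[-1.5,0,0,0.005,-0.13,0.068,1],[-2,0,0,0.005,-0.18,0.095,1],[-2.5,0,0,0.005,-0.23,0.121,1],[-3,0,0,0.005,-0.28,0.147,1],[-3.5,0,0,0.005,-0.33,0.173,1],[-4,0,0,0.005,-0.38,0.2,1],[-4.5,0,0,0.005,-0.42,0.221,1],[-4.5,0,0,0.005,-0.439,0.231,1],[-4.5,0,0,0.04,-0.439,0.231,1],[-4.5,0,0,0.08,-0.439,0.23,1],[-4.5,0,0,0.12,-0.439,0.23,1],[-4.5,0,0,0.12,-0.439,0.23,1]]' 40; python3 -c "
from h import *
st();go(.634,-.266,.039,2)
for n in('side','top'):
  s=bot.camera(n);cv2.imwrite('pics/%s3.png'%n,s['frame'][:,:,::-1])"
```

```text
time: 7.92
ee_pos: [0.6301, -0.2654, 0.0777]
tcp_rot: [155.3, 89.6, 157.2]
wrist_force: [-0.7, 0.5, 0.2]
opening: 0.0532
t 7.92 p [ 0.6301 -0.2654  0.0777] th 1.95 tilt 0.43 F [-0.7  0.5  0.2] op 0.0532 q [-23.  24.  14.  80.  -0. -25.]
turn [-0.  -0.4 -0.2] shift [ 0.0387 -0.0008  0.0041] rows>=0.6
```

View pics/side3.png

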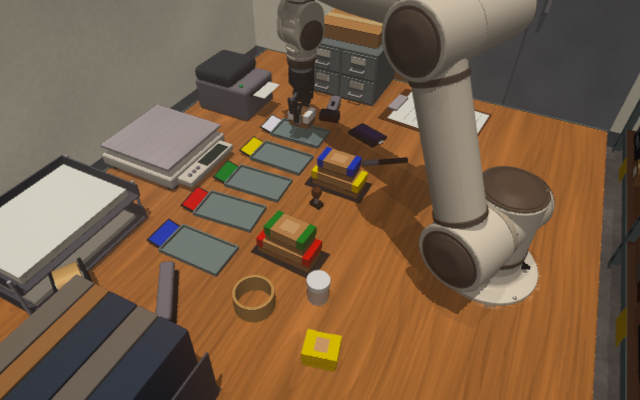

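View pics/top3.png

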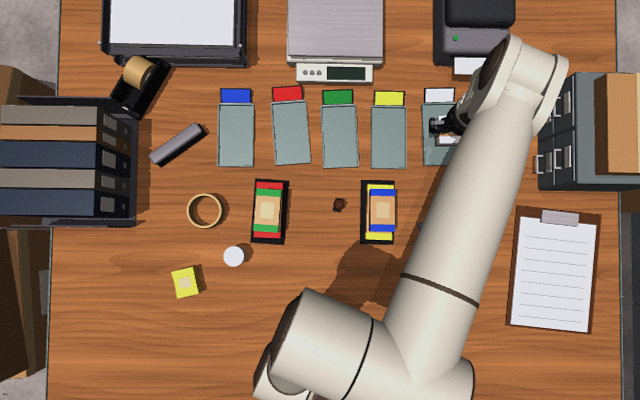

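The side view shows the white carton held over the white tray near (303,118), and the green and red pile is undisturbed at (290,240). Next I lower it in small steps and watch the wrist force.

```bash
python3 -m handwheel '[[0,-0.4,-0.2,0.015,-0.0008,0.004,1],[0,-0.4,-0.2,0.026,-0.0008,0.004,1],[0,-0.4,-0.2,0.034,-0.0008,0.004,1],[0,-0.4,-0.2,0.037,-0.0008,0.004,1],[0,-0.4,-0.2,0.037,-0.0008,0.004,1]]'; python3 -c "
from h import *
st()"
```

```text
time: 8.65
ee_pos: [0.6363, -0.267, 0.0452]
tcp_rot: [-26.6, 89.6, -24.6]
wrist_force: [-0.5, 0.0, 0.0]
opening: 0.0535
t 8.65 p [ 0.6363 -0.267   0.0452] th 1.95 tilt 0.43 F [-0.5  0.   0. ] op 0.0535 q [-23.  24.  11.  76.  -0. -25.]
```

```bash
python3 -m handwheel '[[0,0,0,0,0,0,1],[0,0,0,0,0,0,1]]'; python3 -m handwheel '[[0,0,0,0.002,0,0,1],[0,0,0,0.004,0,0,1],[0,0,0,0.004,0,0,1]]'; python3 -m handwheel '[[0,0,0,0.002,0,0,1],[0,0,0,0.002,0,0,1]]'
```

```text
time: 8.9
ee_pos: [0.6365, -0.2671, 0.0457]
tcp_rot: [-26.2, 89.5, -24.2]
wrist_force: [-0.8, 1.4, -0.4]
opening: 0.0533
time: 9.28
ee_pos: [0.6362, -0.2669, 0.0409]
tcp_rot: [-26.4, 89.6, -24.5]
wrist_force: [0.5, -0.9, -0.3]
opening: 0.0531
time: 9.52
ee_pos: [0.6363, -0.267, 0.039]
tcp_rot: [-26.8, 89.6, -24.8]
wrist_force: [0.1, 0.0, -0.6]
opening: 0.0534
```

```bash
python3 -m handwheel '[[0,0,0,0.001,0,0,1],[0,0,0,0.001,0,0,1]]';python3 -m handwheel '[[0,0,0,0.001,0,0,1],[0,0,0,0.001,0,0,1]]'; python3 -m handwheel '[[0,0,0,0.001,0,0,1],[0,0,0,0.001,0,0,1]]'
```

```text
time: 9.78
ee_pos: [0.6364, -0.267, 0.0382]
tcp_rot: [-26.3, 89.6, -24.4]
wrist_force: [-0.5, -0.2, -0.2]
opening: 0.0537
time: 10.02
ee_pos: [0.6364, -0.267, 0.0372]
tcp_rot: [-26.3, 89.6, -24.3]
wrist_force: [-0.3, -0.6, -2.0]
opening: 0.0532
time: 10.28
ee_pos: [0.6364, -0.267, 0.0361]
tcp_rot: [-26.8, 89.6, -24.9]
wrist_force: [-0.6, 0.0, -1.3]
opening: 0.0532
```

```bash
python3 -m handwheel '[[0,0,0,0.001,0,0,1],[0,0,0,0.001,0,0,1]]';python3 -m handwheel '[[0,0,0,0.001,0,0,1],[0,0,0,0.001,0,0,1]]'; python3 -c "
from h import *
st()
s=bot.camera('side');cv2.imwrite('pics/s4.png',cv2.resize(s['frame'][80:180,230:370,::-1],None,fx=5,fy=5,interpolation=cv2.INTER_CUBIC))"
```

```text
time: 10.52
ee_pos: [0.6364, -0.267, 0.0352]
tcp_rot: [-26.8, 89.6, -24.9]
wrist_force: [-0.8, 0.0, -0.5]
opening: 0.0534
time: 10.78
ee_pos: [0.6365, -0.267, 0.0351]
tcp_rot: [-25.6, 89.5, -23.6]
wrist_force: [-1.0, 0.6, 6.0]
opening: 0.0533
t 10.78 p [ 0.6365 -0.267   0.0351] th 1.96 tilt 0.48 F [-1.   0.6  6. ] op 0.0533 q [-23.  25.  10.  75.  -0. -25.]
```

View pics/s4.png

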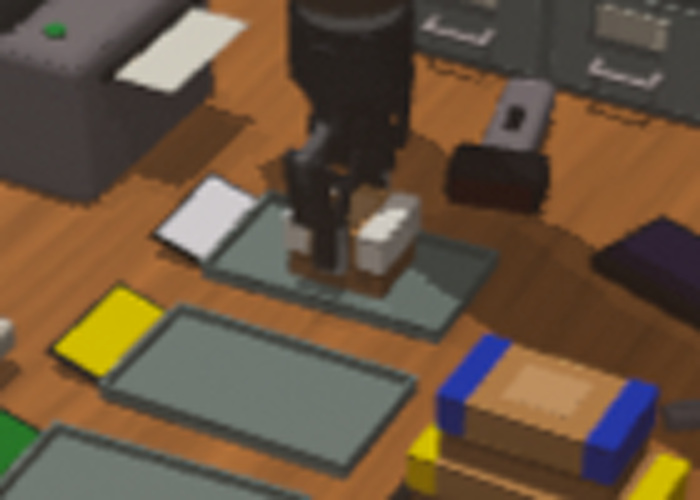

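White is on the floor: 6 N at TCP z 0.0351, so the mat is about 2.7 mm thick. I release it and go to blue.

```bash
python3 -m handwheel '[[0,0,0,0,0,0,-1],[0,0,0,0,0,0,-1],[0,0,0,0,0,0,-1],[0,0,0,0,0,0,-1],[0,0,0,-0.03,0,0,-1],[0,0,0,-0.08,0,0,-1],[0,0,0,-0.12,0,0,-1],[0,0,0,-0.12,0,0,-1]]';python3 -c "
from h import *
st();go(.4285,-.1015,.15,-0.5)"
```

```text
time: 11.82
ee_pos: [0.637, -0.2672, 0.1587]
tcp_rot: [-25.7, 89.2, -23.8]
wrist_force: [-0.6, 0.1, -0.7]
opening: 0.0856
t 11.82 p [ 0.637  -0.2672  0.1587] th 1.95 tilt 0.82 F [-0.6  0.1 -0.7] op 0.0856 q [-23.  23.  22.  88.  -0. -25.]
turn [2.5 0.7 0.3] shift [ 0.005   0.1728 -0.2028] rows>=4.3
```

```bash
python3 -m handwheel '[[2.5,0.7,0.3,0.005,0.05,-0.06,-1],[2.5,0.7,0.3,0.005,0.1,-0.12,-1],[2.5,0.7,0.3,0.005,0.15,-0.175,-1],[2.5,0.7,0.3,0.005,0.173,-0.203,-1],[2.5,0.7,0.3,0.005,0.173,-0.203,-1],[2.5,0.7,0.3,0.005,0.173,-0.203,-1]]';python3 -c "
from h import *
st();go(.4285,-.1015,.081,-0.5)
t=bot.camera('top')
for k,z in (('blue',.093),('yellow',.047)): print(k,seg(t,k,(345,165,410,260),z,0))
for k,z in (('green',.093),('red',.047)): print(k,seg(t,k,(230,165,310,260),z,0),rect(t,k,(230,165,310,260),z))
print(rect(t,'white',(414,103,465,172),.049))
cv2.imwrite('pics/t5.png',cv2.resize(t['frame'][80:260,220:480,::-1],None,fx=3,fy=3))
"
```

```text
time: 12.58
ee_pos: [0.4266, -0.1003, 0.1473]
tcp_rot: [161.0, 89.7, 160.5]
wrist_force: [0.6, 0.2, 0.4]
opening: 0.0855
t 12.57 p [ 0.4266 -0.1003  0.1473] th -0.49 tilt 0.26 F [0.6 0.2 0.4] op 0.0855 q [-13. -11. -17.  85.   0. -13.]
turn [ 0.  -0.2 -0.1] shift [ 0.0663 -0.0013  0.0022] rows>=1.1
blue [([370, 189, 18, 7, 104], [472.4, -88.7]), ([369, 224, 16, 7, 90], [384.7, -86.8])]
yellow []
green [([255, 188, 27, 9, 165], [468.2, 179.0]), ([253, 224, 26, 9, 171], [380.7, 184.6])] [424.3 181.9 106.4  65.5  -3.6]
red [([256, 182, 27, 8, 168], [489.8, 180.9]), ([253, 231, 28, 7, 148], [363.9, 184.7])] [427.3 183.6 143.5  70.8  -1.5]
[ 596.5 -251.   172.5   78.4  -22.8]
```

View pics/t5.png

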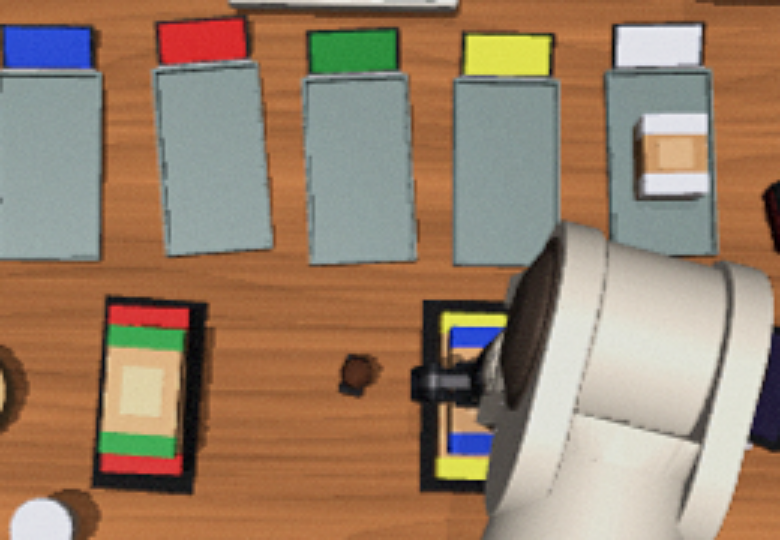

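The white carton is inside its tray at crop (676,155) and clear of the rim. The blue grasp is lined up.

```bash
python3 -m handwheel '[[0,-0.2,-0.1,0.04,-0.001,0.002,-1],[0,-0.2,-0.1,0.066,-0.001,0.002,-1],[0,-0.2,-0.1,0.066,-0.001,0.002,-1],[0,-0.2,-0.1,0.066,-0.001,0.002,-1],[0,-0.2,-0.1,0.066,-0.001,0.002,1],[0,-0.2,-0.1,0.066,-0.001,0.002,1],[0,-0.2,-0.1,0.066,-0.001,0.002,1],[0,-0.2,-0.1,0.066,-0.001,0.002,1],[0,-0.2,-0.1,0.066,-0.001,0.002,1],[0,-0.2,-0.1,0.066,-0.001,0.002,1],[0,-0.2,-0.1,0.066,-0.001,0.002,1]]' 50;python3 -c "
from h import *
st()
t=bot.camera('top')
print(seg(t,'white',(414,108,465,172),.049,0))
h=cv2.cvtColor(t['frame'],cv2.COLOR_RGB2HSV);print(h[184,370],h[184,368],h[235,370],h[97,388])
"
```

```text
time: 14.0
ee_pos: [0.4293, -0.1018, 0.0826]
tcp_rot: [-31.3, 89.9, -31.9]
wrist_force: [0.3, 0.6, 5.6]
opening: 0.0593
t 14.0 p [ 0.4293 -0.1018  0.0826] th -0.55 tilt 0.05 F [0.3 0.6 5.6] op 0.0593 q [-13. -10. -23.  77.  -0. -13.]
[([434, 118, 22, 7, 151], [661.4, -268.4]), ([435, 138, 21, 7, 139], [609.9, -268.2])]
[ 30 167 147] [ 30 164 188] [ 30 164 224] [ 30 165 227]
```

```bash
sed -i 's/(S>170)&(V>150)/(S>135)\&(V>110)/' h.py; python3 -m handwheel '[[0,0,0,-0.02,0,0,1],[0,0,0,-0.05,0,0,1],[0,0,0,-0.09,0,0,1],[0,0,0,-0.09,0,0,1],[0,0,0,-0.09,0,0,1]]';python3 -c "
from h import *
st();go(.6245,.2745,.17,1);go(.6245,.2745,.05,1)
t=bot.camera('top')
R=(345,165,410,260)
print(rect(t,'yellow',R,.047),seg(t,'yellow',R,.047,0))
"
```

```text
time: 14.68
ee_pos: [0.4286, -0.1015, 0.1707]
tcp_rot: [176.0, 89.9, 175.5]
wrist_force: [0.7, 0.2, -2.4]
opening: 0.0592
t 14.68 p [ 0.4286 -0.1015  0.1707] th -0.54 tilt 0.12 F [ 0.7  0.2 -2.4] op 0.0592 q [-13. -11. -14.  87.  -0. -13.]
turn [-1.5 -0.1 -0. ] shift [0.0004 0.3779 0.1924] rows>=6.8
turn [-1.5 -0.1 -0. ] shift [0.1204 0.3779 0.1926] rows>=7.1
[ 4.258e+02 -8.860e+01  1.432e+02  5.110e+01  4.000e-01] [([367, 184, 10, 7, 59], [488.6, -79.0]), ([365, 233, 20, 7, 138], [363.3, -89.3])]
```

```bash
python3 -m handwheel '[[-0.5,0,0,0,0.03,0.015,1],[-1,0,0,0,0.08,0.041,1],[-1.5,0,0,0,0.13,0.066,1],[-1.5,0,0,0,0.18,0.092,1],[-1.5,0,0,0,0.23,0.117,1],[-1.5,0,0,0,0.28,0.143,1],[-1.5,0,0,0,0.33,0.168,1],[-1.5,0,0,0,0.36,0.183,1],[-1.5,0,0,0.02,0.378,0.1925,1],[-1.5,0,0,0.06,0.378,0.1925,1],[-1.5,0,0,0.1,0.378,0.1925,1],[-1.5,0,0,0.115,0.378,0.1925,1],[-1.5,0,0,0.115,0.378,0.1925,1],[-1.5,0,0,0.115,0.378,0.1925,1]]';python3 -c "
from h import *
st();go(.6245,.2745,.039,1)
s=bot.camera('side');cv2.imwrite('pics/s6.png',cv2.resize(s['frame'][180:290,130:330,::-1],None,fx=4,fy=4))
"
```

```text
time: 16.48
ee_pos: [0.6253, 0.2748, 0.0578]
tcp_rot: [64.7, 89.9, 65.6]
wrist_force: [-0.2, -0.8, -1.4]
opening: 0.0589
t 16.48 p [0.6253 0.2748 0.0578] th 0.95 tilt 0.06 F [-0.2 -0.8 -1.4] op 0.0589 q [24. 24. 11. 77.  0. 23.]
turn [-0.1  0.  -0.1] shift [ 0.0188 -0.0003 -0.0009] rows>=0.3
```

View pics/s6.png

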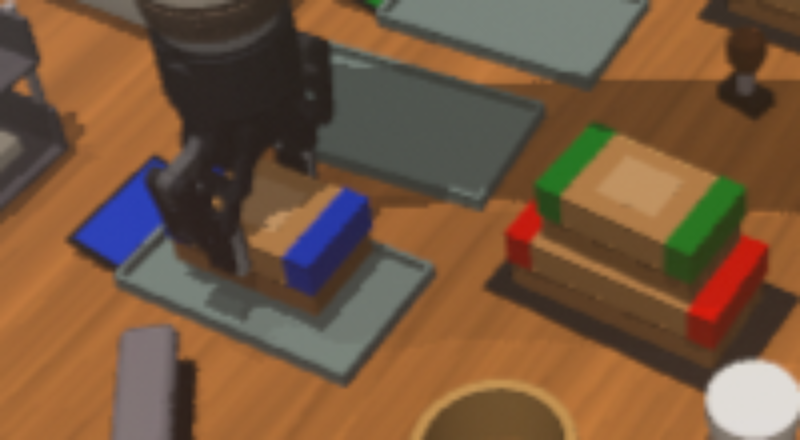

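The blue carton hangs level over the blue tray at crop (290,250), so I lower it.

```bash
python3 -m handwheel '[[0,0,0,0.006,0,-0.001,1],[0,0,0,0.011,0,-0.001,1],[0,0,0,0.014,0,-0.001,1],[0,0,0,0.014,0,-0.001,1]]'; for i in 1; do python3 -m handwheel '[[0,0,0,0.0015,0,0,1],[0,0,0,0.0015,0,0,1]]'; python3 -m handwheel '[[0,0,0,0.0015,0,0,1],[0,0,0,0.0015,0,0,1]]'; done
```

```text
time: 17.02
ee_pos: [0.6233, 0.2745, 0.0415]
tcp_rot: [-176.1, 89.9, -175.1]
wrist_force: [-0.3, -0.1, -2.0]
opening: 0.059
time: 17.27
ee_pos: [0.6235, 0.2745, 0.0404]
tcp_rot: [177.7, 89.9, 178.6]
wrist_force: [0.4, -0.3, -2.0]
opening: 0.0592
time: 17.52
ee_pos: [0.6235, 0.2745, 0.0388]
tcp_rot: [179.2, 89.9, -179.9]
wrist_force: [0.8, 0.1, -2.0]
opening: 0.0588
```

```bash
python3 -m handwheel '[[0,0,0,0.001,0,0,1],[0,0,0,0.001,0,0,1]]'; python3 -m handwheel '[[0,0,0,0.001,0,0,1],[0,0,0,0.001,0,0,1]]'
```

```text
time: 17.77
ee_pos: [0.6235, 0.2746, 0.0386]
tcp_rot: [171.2, 89.9, 172.1]
wrist_force: [-3.2, -1.5, 4.6]
opening: 0.0594
time: 18.02
ee_pos: [0.6236, 0.2746, 0.0386]
tcp_rot: [151.6, 90.0, 152.5]
wrist_force: [-6.0, -2.0, 11.4]
opening: 0.0592
```

Contact came at 0.0386. I release blue and go to green.

```bash
python3 -m handwheel '[[0,0,0,-0.001,0,0,-1],[0,0,0,-0.001,0,0,-1],[0,0,0,-0.001,0,0,-1],[0,0,0,-0.001,0,0,-1],[0,0,0,-0.03,0,0,-1],[0,0,0,-0.08,0,0,-1],[0,0,0,-0.11,0,0,-1],[0,0,0,-0.11,0,0,-1],[0,0,0,-0.11,0,0,-1]]';python3 -c "
from h import *
st();go(.4245,.1818,.15,-3.6)"
```

```text
time: 19.15
ee_pos: [0.6235, 0.2745, 0.146]
tcp_rot: [-174.4, 89.8, -173.5]
wrist_force: [1.2, 0.5, -0.6]
opening: 0.0853
t 19.15 p [0.6235 0.2745 0.146 ] th 0.95 tilt 0.15 F [ 1.2  0.5 -0.6] op 0.0853 q [24. 23. 20. 87.  0. 23.]
turn [ 4.6 -0.1  0. ] shift [-0.0034 -0.0894 -0.2005] rows>=3.5
```

```bash
python3 -m handwheel '[[2,0,0,-0.003,-0.02,-0.05,-1],[4.6,0,0,-0.003,-0.045,-0.1,-1],[4.6,0,0,-0.003,-0.07,-0.155,-1],[4.6,0,0,-0.003,-0.0894,-0.2,-1],[4.6,0,0,-0.003,-0.0894,-0.2,-1],[4.6,0,0,-0.003,-0.0894,-0.2,-1],[4.6,0,0,-0.003,-0.0894,-0.2,-1]]';python3 -c "
from h import *
st();go(.4245,.1818,.082,-3.6)
t=bot.camera('top')
print('blue',seg(t,'blue',(212,105,260,175),.049,0))
R=(345,165,410,260)
print(rect(t,'yellow',R,.047),seg(t,'yellow',R,.047,0))
cv2.imwrite('pics/t7.png',cv2.resize(t['frame'][80:260,200:460,::-1],None,fx=3,fy=3))
"
```

```text
time: 20.02
ee_pos: [0.4258, 0.1821, 0.1497]
tcp_rot: [-170.0, 89.9, -173.7]
wrist_force: [0.6, -0.5, 0.5]
opening: 0.0852
t 20.02 p [0.4258 0.1821 0.1497] th -3.65 tilt 0.14 F [ 0.6 -0.5  0.5] op 0.0852 q [ 23.  -8. -13.  84.   0.  27.]
turn [-0.  -0.1  0. ] shift [ 0.0677 -0.0004 -0.0012] rows>=1.1
blue [([222, 113, 25, 6, 149], [666.4, 273.2]), ([222, 147, 25, 7, 170], [578.0, 272.2])]
[ 425.3 -100.3  144.6   70.    -2. ] [([367, 184, 27, 8, 189], [487.2, -102.5]), ([365, 233, 27, 8, 188], [363.3, -98.4])]
```

View pics/t7.png

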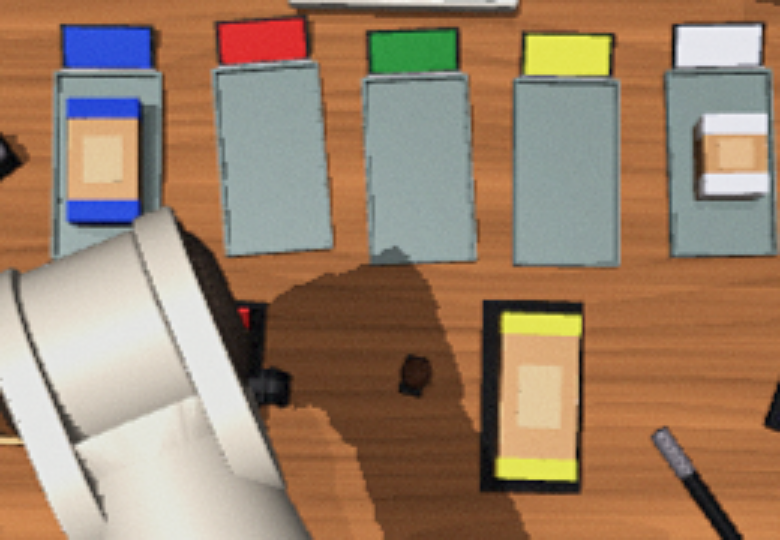

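The blue carton sits in its tray (crop 103,160), at (622,273) mm. The yellow carton is free at crop (540,397), at (425,-100) mm with yaw -1.9°. Now I grip green.

```bash
python3 -m handwheel '[[0,0,0,0.04,0,-0.001,-1],[0,0,0,0.067,0,-0.001,-1],[0,0,0,0.067,0,-0.001,-1],[0,0,0,0.067,0,-0.001,-1],[0,0,0,0.067,0,-0.001,1],[0,0,0,0.067,0,-0.001,1],[0,0,0,0.067,0,-0.001,1],[0,0,0,0.067,0,-0.001,1],[0,0,0,0.067,0,-0.001,1],[0,0,0,0.067,0,-0.001,1],[0,0,0,0.067,0,-0.001,1]]' 50;python3 -m handwheel '[[0,0,0,-0.02,0,0,1],[0,0,0,-0.05,0,0,1],[0,0,0,-0.07,0,0,1],[0,0,0,-0.07,0,0,1],[0,0,0,-0.07,0,0,1]]';python3 -c "
from h import *
st();go(.6275,.001,.15,3.5);go(.6275,.001,.05,3.5)"
```

```text
time: 21.45
ee_pos: [0.4249, 0.1823, 0.0847]
tcp_rot: [67.4, 89.9, 63.8]
wrist_force: [-0.1, -0.9, 5.0]
opening: 0.059
time: 22.08
ee_pos: [0.424, 0.1818, 0.1524]
tcp_rot: [-170.2, 89.9, -173.9]
wrist_force: [-0.2, -0.4, -1.3]
opening: 0.0589
t 22.07 p [0.424  0.1818 0.1524] th -3.65 tilt 0.14 F [-0.2 -0.4 -1.3] op 0.0589 q [ 23.  -8. -13.  85.   0.  27.]
turn [-7.2 -0.1  0. ] shift [ 0.002  -0.1675  0.2146] rows>=4.4
turn [-7.2 -0.1  0. ] shift [ 0.102  -0.1674  0.2148] rows>=4.7
```

```bash
python3 -m handwheel '[[-1,0,0,0,-0.03,0.038,1],[-3,0,0,0,-0.06,0.077,1],[-5,0,0,0,-0.09,0.115,1],[-7.2,0,0,0,-0.12,0.154,1],[-7.2,0,0,0,-0.15,0.192,1],[-7.2,0,0,0.005,-0.1675,0.2147,1],[-7.2,0,0,0.04,-0.1675,0.2147,1],[-7.2,0,0,0.07,-0.1675,0.2147,1],[-7.2,0,0,0.095,-0.1675,0.2147,1],[-7.2,0,0,0.095,-0.1675,0.2147,1],[-7.2,0,0,0.095,-0.1675,0.2147,1],[-7.2,0,0,0.095,-0.1675,0.2147,1]]';python3 -c "
from h import *
st();go(.6275,.001,.041,3.5)
s=bot.camera('side');cv2.imwrite('pics/s8.png',cv2.resize(s['frame'][130:240,170:370,::-1],None,fx=4,fy=4))
"
```

```text
time: 23.58
ee_pos: [0.6283, 0.0011, 0.0593]
tcp_rot: [17.7, 90.0, 21.3]
wrist_force: [1.1, -0.9, -1.0]
opening: 0.059
t 23.57 p [0.6283 0.0011 0.0593] th 3.56 tilt 0.01 F [ 1.1 -0.9 -1. ] op 0.059 q [ 0. 16.  2. 76.  0. -3.]
turn [ 0.1  0.  -0. ] shift [ 0.0183 -0.0001 -0.0008] rows>=0.3
```

View pics/s8.png

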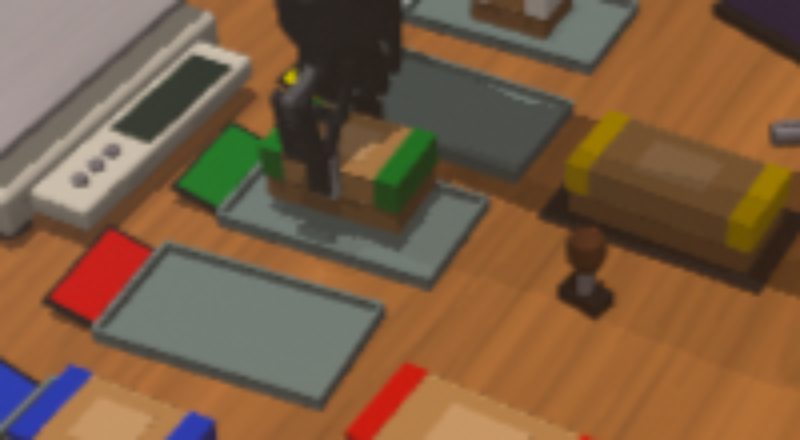

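The green carton hangs level over the green tray at crop (350,170). I lower it.

```bash
python3 -m handwheel '[[0,0,0,0.006,0,-0.001,1],[0,0,0,0.011,0,-0.001,1],[0,0,0,0.014,0,-0.001,1],[0,0,0,0.014,0,-0.001,1]]'; python3 -m handwheel '[[0,0,0,0.0015,0,0,1],[0,0,0,0.0015,0,0,1]]'; python3 -m handwheel '[[0,0,0,0.0015,0,0,1],[0,0,0,0.0015,0,0,1]]';  python3 -m handwheel '[[0,0,0,0.001,0,0,1],[0,0,0,0.001,0,0,1]]'
```

```text
time: 24.12
ee_pos: [0.6265, 0.001, 0.0435]
tcp_rot: [174.9, 89.9, 178.5]
wrist_force: [-0.2, -0.6, -1.5]
opening: 0.0591
time: 24.38
ee_pos: [0.6267, 0.001, 0.0424]
tcp_rot: [174.1, 89.9, 177.7]
wrist_force: [0.7, -0.2, -2.2]
opening: 0.0592
time: 24.62
ee_pos: [0.6267, 0.001, 0.0409]
tcp_rot: [174.1, 89.9, 177.7]
wrist_force: [0.0, 0.0, -1.3]
opening: 0.0595
time: 24.88
ee_pos: [0.6267, 0.001, 0.0408]
tcp_rot: [170.2, 89.9, 173.8]
wrist_force: [-3.4, -0.5, 4.7]
opening: 0.0592
```

Contact came at 0.0408. I release green and go above yellow.

```bash
python3 -m handwheel '[[0,0,0,0,0,0,-1],[0,0,0,0,0,0,-1],[0,0,0,0,0,0,-1],[0,0,0,0,0,0,-1],[0,0,0,-0.03,0,0,-1],[0,0,0,-0.07,0,0,-1],[0,0,0,-0.07,0,0,-1],[0,0,0,-0.07,0,0,-1]]';python3 -c "
from h import *
st();go(.4253,-.1004,.105,-1.9)
t=bot.camera('top')
L=(230,165,310,260)
print('red',rect(t,'red',L,.047),seg(t,'red',L,.047,0))
"
```

```text
time: 25.88
ee_pos: [0.6267, 0.001, 0.1095]
tcp_rot: [174.5, 89.9, 178.0]
wrist_force: [-0.2, -0.8, 0.7]
opening: 0.0854
t 25.88 p [0.6267 0.001  0.1095] th 3.55 tilt 0.11 F [-0.2 -0.8  0.7] op 0.0854 q [ 0. 15.  6. 81.  0. -3.]
turn [ 5.5 -0.1 -0. ] shift [ 0.0049 -0.0888 -0.2073] rows>=3.6
red [427.3 182.6 143.4  69.3  -1.3] [([256, 182, 27, 8, 169], [489.7, 181.1]), ([254, 231, 27, 7, 168], [364.9, 184.9])]
```

```bash
python3 -m handwheel '[[2,0,0,0,-0.022,-0.05,-1],[5,0,0,0,-0.045,-0.1,-1],[5.5,0,0,0,-0.068,-0.155,-1],[5.5,0,0,0,-0.0888,-0.207,-1],[5.5,0,0,0,-0.0888,-0.207,-1],[5.5,0,0,0,-0.0888,-0.207,-1],[5.5,0,0,0,-0.0888,-0.207,-1]]';python3 -c "
from h import *
st();go(.4253,-.1004,.037,-1.9)
t=bot.camera('top')
print('green',seg(t,'green',(315,105,364,175),.049,0))
for k,b in dict(red=(262,105,315,172),yellow=(366,105,412,173)).items():
    print('tray',k,rect(t,'tray',b,0.010))
cv2.imwrite('pics/t9.png',cv2.resize(t['frame'][80:260,200:460,::-1],None,fx=3,fy=3))
"
```

```text
time: 26.8
ee_pos: [0.4263, -0.1001, 0.1098]
tcp_rot: [173.5, 89.9, 171.6]
wrist_force: [-0.6, 0.3, 0.5]
opening: 0.0853
t 26.8 p [ 0.4263 -0.1001  0.1098] th -1.9 tilt 0.13 F [-0.6  0.3  0.5] op 0.0853 q [-13. -11. -21.  80.  -0. -11.]
turn [-0.  -0.1 -0. ] shift [ 0.0728 -0.0004 -0.0009] rows>=1.2
green [([328, 113, 25, 7, 159], [669.7, 1.8]), ([330, 147, 24, 8, 163], [581.8, -3.1])]
tray red [630.6 130.  161.8  95.    5.3]
tray yellow [ 6.267e+02 -1.284e+02  1.659e+02  9.340e+01  4.000e-01]
```

View pics/t9.png

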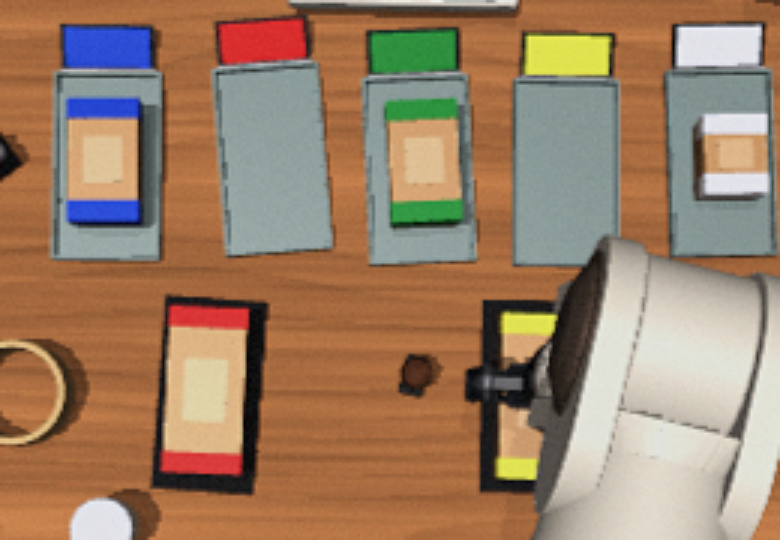

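```bash
python3 -m handwheel '[[0,0,0,0.04,0,-0.001,-1],[0,0,0,0.073,0,-0.001,-1],[0,0,0,0.073,0,-0.001,-1],[0,0,0,0.073,0,-0.001,-1],[0,0,0,0.073,0,-0.001,1],[0,0,0,0.073,0,-0.001,1],[0,0,0,0.073,0,-0.001,1],[0,0,0,0.073,0,-0.001,1],[0,0,0,0.073,0,-0.001,1],[0,0,0,0.073,0,-0.001,1],[0,0,0,0.073,0,-0.001,1]]' 50;python3 -m handwheel '[[0,0,0,-0.02,0,0,1],[0,0,0,-0.05,0,0,1],[0,0,0,-0.065,0,0,1],[0,0,0,-0.065,0,0,1],[0,0,0,-0.065,0,0,1]]';python3 -c "
from h import *
st()
t=bot.camera('top')
P=lambda L:[np.round(atz(t,u/3+200-.33,v/3+80-.33,.012)*1000,1)[:2] for u,v in L]
for L in ([(213,68),(318,62),(332,247),(228,256)],[(514,78),(620,80),(620,266),(514,264)]):
  p=P(L);print(p,np.mean(p,0))
go(.6267,-.1284,.11,.4);go(.6267,-.1284,.05,.4)"
```

```text
time: 28.22
ee_pos: [0.4256, -0.1005, 0.039]
tcp_rot: [-6.9, 89.9, -8.8]
wrist_force: [-0.7, 1.2, 5.4]
opening: 0.0653
time: 28.85
ee_pos: [0.4243, -0.1003, 0.1013]
tcp_rot: [175.7, 89.8, 173.7]
wrist_force: [-0.1, 0.3, -1.7]
opening: 0.0647
t 28.85 p [ 0.4243 -0.1003  0.1013] th -1.95 tilt 0.16 F [-0.1  0.3 -1.7] op 0.0647 q [-13. -11. -22.  79.  -0. -11.]
[array([712.1, 183.4]), array([719.1,  91.1]), array([555.3,  76.8]), array([546.1, 167.6])] [633.15  129.725]
[array([707.9, -82.2]), array([ 707.7, -176.3]), array([ 542.3, -176.9]), array([542.7, -83.3])] [ 625.15  -129.675]
turn [-2.3 -0.2 -0. ] shift [-0.0095 -0.0212  0.2033] rows>=3.3
turn [-2.3 -0.2 -0. ] shift [ 0.0505 -0.0212  0.2035] rows>=3.4
```

```bash
python3 -m handwheel '[[-0.5,0,0,-0.01,-0.004,0.03,1],[-1,0,0,-0.01,-0.009,0.08,1],[-2,0,0,-0.01,-0.014,0.13,1],[-2.3,-0.2,0,-0.01,-0.019,0.175,1],[-2.3,-0.2,0,-0.01,-0.0217,0.203,1],[-2.3,-0.2,0,0.01,-0.0217,0.203,1],[-2.3,-0.2,0,0.03,-0.0217,0.203,1],[-2.3,-0.2,0,0.044,-0.0217,0.203,1],[-2.3,-0.2,0,0.044,-0.0217,0.203,1],[-2.3,-0.2,0,0.044,-0.0217,0.203,1],[-2.3,-0.2,0,0.044,-0.0217,0.203,1]]';python3 -c "
from h import *
st();go(.626,-.129,.0403,.4)
for n in('side','top'):
  s=bot.camera(n);cv2.imwrite('pics/%s10.png'%n,cv2.resize(s['frame'][90:210,180:440,::-1],None,fx=3,fy=3))
"
```

```text
time: 30.28
ee_pos: [0.6272, -0.1291, 0.059]
tcp_rot: [-5.3, 89.8, -5.0]
wrist_force: [-0.3, 0.5, -3.2]
opening: 0.065
t 30.27 p [ 0.6272 -0.1291  0.059 ] th 0.35 tilt 0.2 F [-0.3  0.5 -3.2] op 0.065 q [-12.  18.   4.  76.   0. -12.]
turn [-0.1  0.2  0. ] shift [ 0.0187  0.0001 -0.0012] rows>=0.3
```

View pics/side10.png

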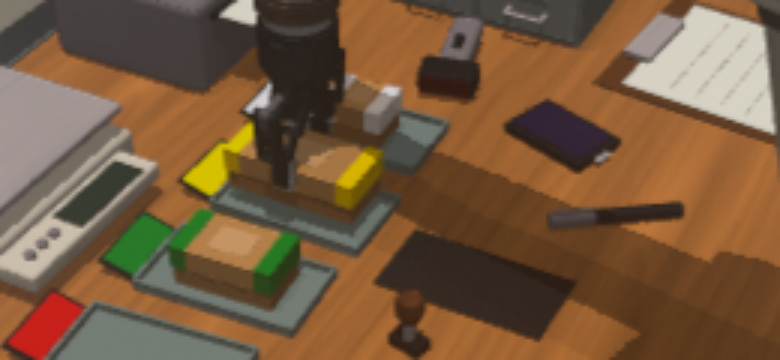

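View pics/top10.png

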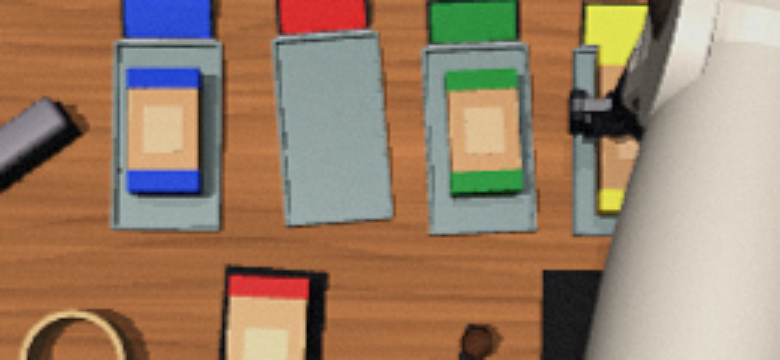

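The yellow carton hangs over the yellow tray at side crop (300,170) and looks centred. I lower it.

```bash
python3 -m handwheel '[[0,0.2,0,0.006,0,0,1],[0,0.2,0,0.011,0,0,1],[0,0.2,0,0.014,0,0,1],[0,0.2,0,0.014,0,0,1]]'; python3 -m handwheel '[[0,0,0,0.0015,0,0,1],[0,0,0,0.0015,0,0,1]]'; python3 -m handwheel '[[0,0,0,0.0015,0,0,1],[0,0,0,0.0015,0,0,1]]';  python3 -m handwheel '[[0,0,0,0.001,0,0,1],[0,0,0,0.001,0,0,1]]'
```

```text
time: 30.88
ee_pos: [0.6265, -0.1289, 0.0434]
tcp_rot: [176.2, 89.9, 176.6]
wrist_force: [0.7, -0.3, -1.4]
opening: 0.0651
time: 31.12
ee_pos: [0.6268, -0.129, 0.0424]
tcp_rot: [-178.7, 89.9, -178.4]
wrist_force: [-0.1, 0.1, -2.0]
opening: 0.0651
time: 31.38
ee_pos: [0.6267, -0.129, 0.0408]
tcp_rot: [178.3, 89.9, 178.7]
wrist_force: [0.1, 0.1, -2.4]
opening: 0.065
time: 31.62
ee_pos: [0.6268, -0.129, 0.0401]
tcp_rot: [-178.9, 89.9, -178.5]
wrist_force: [0.2, 0.1, -0.9]
opening: 0.065
```

```bash
python3 -m handwheel '[[0,0,0,0.001,0,0,1],[0,0,0,0.001,0,0,1]]'
```

```text
time: 31.88
ee_pos: [0.6268, -0.129, 0.04]
tcp_rot: [-169.3, 89.9, -168.9]
wrist_force: [-3.7, 0.7, 7.1]
opening: 0.065
```

```bash
python3 -m handwheel '[[0,0,0,-0.0005,0,0,-1],[0,0,0,-0.0005,0,0,-1],[0,0,0,-0.0005,0,0,-1],[0,0,0,-0.0005,0,0,-1],[0,0,0,-0.03,0,0,-1],[0,0,0,-0.07,0,0,-1],[0,0,0,-0.07,0,0,-1]]';python3 -c "
from h import *
st();go(.427,.183,.11,-1.6)"
```

```text
time: 32.75
ee_pos: [0.6285, -0.1293, 0.1127]
tcp_rot: [-16.9, 89.8, -16.6]
wrist_force: [-0.2, 0.0, 0.0]
opening: 0.0854
t 32.75 p [ 0.6285 -0.1293  0.1127] th 0.36 tilt 0.24 F [-0.2  0.   0. ] op 0.0854 q [-12.  17.   9.  81.  -0. -12.]
turn [2.  0.2 0.1] shift [ 0.0015  0.3135 -0.1996] rows>=5.9
```

```bash
python3 -m handwheel '[[0.5,0,0,-0.01,0.04,-0.026,-1],[1,0,0,-0.01,0.085,-0.055,-1],[2,0.2,0,-0.01,0.135,-0.087,-1],[2,0.2,0,-0.01,0.185,-0.118,-1],[2,0.2,0,-0.01,0.235,-0.15,-1],[2,0.2,0,0,0.28,-0.178,-1],[2,0.2,0,0,0.3135,-0.1996,-1],[2,0.2,0,0,0.3135,-0.1996,-1],[2,0.2,0,0,0.3135,-0.1996,-1],[2,0.2,0,0,0.3135,-0.1996,-1]]';python3 -c "
from h import *
st();go(.427,.183,.037,-1.6)
t=bot.camera('top')
print('yellow',seg(t,'yellow',(366,105,412,175),.049,0))
for k,b in dict(red=(262,95,315,172)).items():
    print('tray',k,rect(t,'tray',b,0.010))
cv2.imwrite('pics/t11.png',cv2.resize(t['frame'][80:260,200:460,::-1],None,fx=3,fy=3))
"
```

```text
time: 34.0
ee_pos: [0.4258, 0.1825, 0.1091]
tcp_rot: [-175.9, 89.7, -177.6]
wrist_force: [-0.2, -0.5, -0.6]
opening: 0.0852
t 34.0 p [0.4258 0.1825 0.1091] th -1.72 tilt 0.31 F [-0.2 -0.5 -0.6] op 0.0852 q [ 23.  -7. -17.  80.   0.  25.]
turn [-0.1 -0.3  0. ] shift [0.072  0.0005 0.0016] rows>=1.2
yellow [([378, 107, 27, 7, 188], [687.7, -129.4]), ([378, 155, 27, 7, 182], [563.4, -131.1])]
tray red [634.8 130.4 171.   95.    5.3]
```

View pics/t11.png

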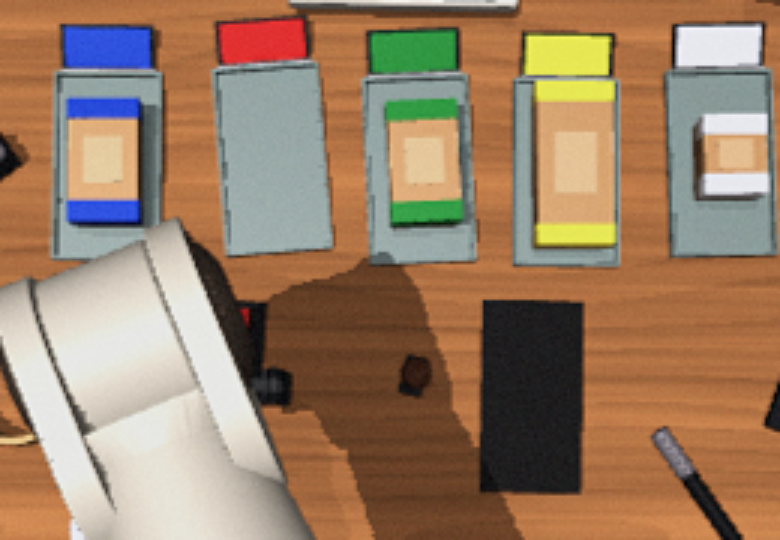

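The yellow carton is in its tray (crop 576,163), at (625.6,-130.2) mm. The last one is red.

```bash
python3 -m handwheel '[[0,-0.3,0,0.04,0,0.001,-1],[0,-0.3,0,0.073,0.0005,0.001,-1],[0,-0.3,0,0.073,0.0005,0.001,-1],[0,-0.3,0,0.073,0.0005,0.001,-1],[0,-0.3,0,0.073,0.0005,0.001,1],[0,-0.3,0,0.073,0.0005,0.001,1],[0,-0.3,0,0.073,0.0005,0.001,1],[0,-0.3,0,0.073,0.0005,0.001,1],[0,-0.3,0,0.073,0.0005,0.001,1],[0,-0.3,0,0.073,0.0005,0.001,1],[0,-0.3,0,0.073,0.0005,0.001,1]]' 50;python3 -m handwheel '[[0,0,0,-0.02,0,0,1],[0,0,0,-0.05,0,0,1],[0,0,0,-0.075,0,0,1],[0,0,0,-0.075,0,0,1],[0,0,0,-0.075,0,0,1]]';python3 -c "
from h import *
st();go(.6333,.130,.115,5.3);go(.6333,.13,.05,5.3)"
```

```text
time: 35.42
ee_pos: [0.427, 0.1841, 0.0381]
tcp_rot: [19.0, 89.8, 17.4]
wrist_force: [-0.7, -1.7, 6.0]
opening: 0.0652
time: 36.05
ee_pos: [0.4257, 0.1837, 0.1104]
tcp_rot: [-145.9, 90.0, -147.6]
wrist_force: [0.6, 0.4, -4.2]
opening: 0.0651
t 36.05 p [0.4257 0.1837 0.1104] th -1.65 tilt 0.04 F [ 0.6  0.4 -4.2] op 0.0651 q [ 23.  -7. -17.  80.  -0.  25.]
turn [-6.9 -0.   0. ] shift [-0.0047 -0.0477  0.209 ] rows>=3.4
turn [-6.9 -0.   0. ] shift [ 0.0603 -0.0476  0.2091] rows>=3.6
```

```bash
python3 -m handwheel '[[-1,0,0,-0.005,-0.007,0.03,1],[-3,0,0,-0.005,-0.018,0.08,1],[-5,0,0,-0.005,-0.03,0.13,1],[-6.9,0,0,-0.005,-0.04,0.175,1],[-6.9,0,0,-0.005,-0.0477,0.209,1],[-6.9,0,0,0.02,-0.0477,0.209,1],[-6.9,0,0,0.04,-0.0477,0.209,1],[-6.9,0,0,0.052,-0.0477,0.209,1],[-6.9,0,0,0.052,-0.0477,0.209,1],[-6.9,0,0,0.052,-0.0477,0.209,1],[-6.9,0,0,0.052,-0.0477,0.209,1]]';python3 -c "
from h import *
st();go(.6333,.130,.0395,5.3)
for n in('side','top'):
  s=bot.camera(n);cv2.imwrite('pics/%s12.png'%n,cv2.resize(s['frame'][90:290,140:400,::-1],None,fx=3,fy=3))
"
```

```text
time: 37.42
ee_pos: [0.634, 0.1303, 0.0605]
tcp_rot: [2.6, 89.9, 7.9]
wrist_force: [0.2, -0.6, -2.3]
opening: 0.0651
t 37.42 p [0.634  0.1303 0.0605] th 5.26 tilt 0.1 F [ 0.2 -0.6 -2.3] op 0.0651 q [12. 19.  5. 76. -0.  6.]
turn [-0.   0.1 -0. ] shift [ 0.021  -0.0002 -0.0007] rows>=0.3
```

View pics/side12.png

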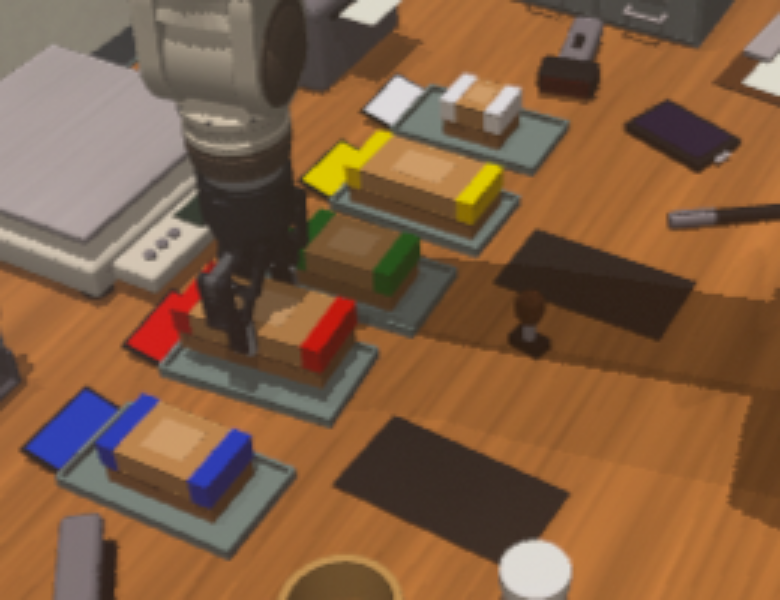

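View pics/top12.png

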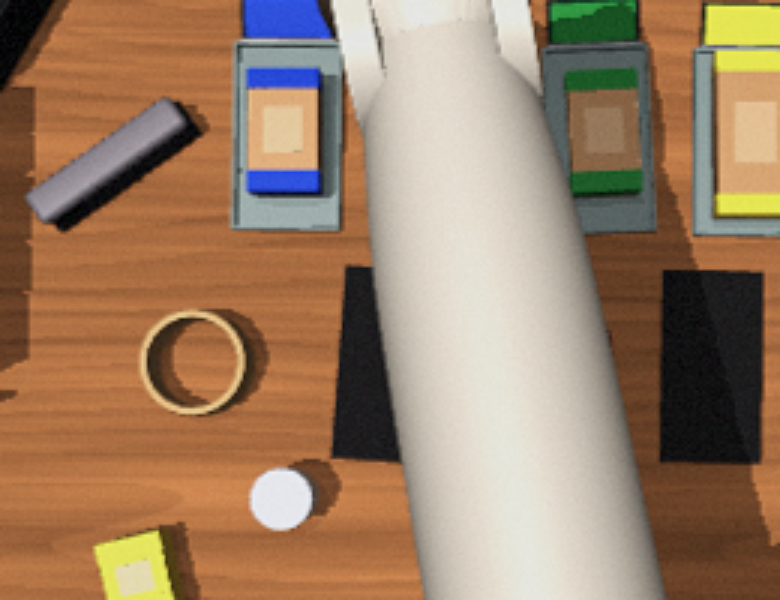

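The red carton hangs level over the red tray at side crop (270,330). I lower it.

```bash
python3 -m handwheel '[[0,0,0,0.006,0,0,1],[0,0,0,0.012,0,0,1],[0,0,0,0.016,0,0,1],[0,0,0,0.016,0,0,1]]'; python3 -m handwheel '[[0,0,0,0.0015,0,0,1],[0,0,0,0.0015,0,0,1]]'; python3 -m handwheel '[[0,0,0,0.0015,0,0,1],[0,0,0,0.0015,0,0,1]]';  python3 -m handwheel '[[0,0,0,0.001,0,0,1],[0,0,0,0.001,0,0,1]]'
```

```text
time: 38.02
ee_pos: [0.6332, 0.13, 0.0426]
tcp_rot: [-165.8, 89.9, -160.6]
wrist_force: [-0.2, -0.2, -1.7]
opening: 0.0652
time: 38.28
ee_pos: [0.6336, 0.1301, 0.0418]
tcp_rot: [-32.1, 90.0, -26.8]
wrist_force: [-0.5, 0.4, -2.7]
opening: 0.065
time: 38.52
ee_pos: [0.6335, 0.13, 0.0402]
tcp_rot: [-135.1, 90.0, -129.9]
wrist_force: [0.1, -0.4, -2.1]
opening: 0.0651
time: 38.78
ee_pos: [0.6336, 0.1301, 0.0393]
tcp_rot: [-32.1, 90.0, -26.8]
wrist_force: [0.1, 0.5, -2.6]
opening: 0.0648
```

```bash
python3 -m handwheel '[[0,0,0,0.0007,0,0,1],[0,0,0,0.0007,0,0,1]]'; python3 -m handwheel '[[0,0,0,0.0007,0,0,1],[0,0,0,0.0007,0,0,1]]'
```

```text
time: 39.02
ee_pos: [0.6336, 0.1301, 0.0392]
tcp_rot: [-4.9, 90.0, 0.4]
wrist_force: [-3.0, 0.0, 5.2]
opening: 0.0653
time: 39.28
ee_pos: [0.6336, 0.1301, 0.0391]
tcp_rot: [3.9, 90.0, 9.2]
wrist_force: [-4.7, -1.0, 8.6]
opening: 0.0649
```

```bash
python3 -m handwheel '[[0,0,0,-0.0005,0,0,-1],[0,0,0,-0.0005,0,0,-1],[0,0,0,-0.0005,0,0,-1],[0,0,0,-0.0005,0,0,-1],[0,0,0,-0.03,0,0,-1],[0,0,0,-0.08,0,0,-1],[0,0,0,-0.14,0,0,-1],[0,0,0,-0.19,0,-0.05,-1],[0,0,0,-0.19,-0.03,-0.11,-1],[0,0,0,-0.19,-0.06,-0.16,-1],[0,0,0,-0.19,-0.1,-0.21,-1],[0,0,0,-0.19,-0.14,-0.26,-1],[0,0,0,-0.19,-0.18,-0.31,-1],[0,0,0,-0.19,-0.2,-0.33,-1],[0,0,0,-0.19,-0.2,-0.33,-1],[0,0,0,-0.19,-0.2,-0.33,-1]]';python3 -c "
from h import *
st()
T=dict(blue=(212,95,260,172),red=(262,95,315,172),green=(315,98,364,173),yellow=(366,98,412,173),white=(414,98,465,172))
t=bot.camera('top')
for k,b in T.items():
    print(k,rect(t,'tray',b,.01),seg(t,k,(b[0],104,b[2],b[3]),.049,0))
s=bot.camera('side')
for k in C:
    a=bot.tip_of(f'carton_{k}_mid',t);b=bot.tip_of(f'carton_{k}_mid',s)
    if a and b: print(k,*[np.round(v,4) for v in tri(t,np.array(a[0]['centre'])*[640,400],s,np.array(b[0]['centre'])*[640,400])])
cv2.imwrite('pics/t13.png',cv2.resize(t['frame'][80:200,200:460,::-1],None,fx=3,fy=3))
cv2.imwrite('pics/s13.png',cv2.resize(s['frame'][100:280,140:360,::-1],None,fx=3,fy=3))
"
```

```text
time: 41.28
ee_pos: [0.3235, -0.0992, 0.228]
tcp_rot: [-11.4, 90.0, -6.2]
wrist_force: [0.3, -1.0, -0.0]
opening: 0.0856
t 41.27 p [ 0.3235 -0.0992  0.228 ] th 5.21 tilt 0.04 F [ 0.3 -1.  -0. ] op 0.0856 q [-17. -24. -18.  97.   0. -22.]
blue [624.3 274.6 167.2  94.6   1. ] [([222, 113, 25, 6, 149], [666.4, 273.2]), ([222, 147, 25, 7, 174], [577.9, 271.5])]
red [634.1 130.4 169.2  94.9   5.3] [([276, 104, 26, 6, 122], [693.6, 135.8]), ([280, 150, 26, 8, 174], [571.7, 122.6])]
green [628.    1.2 171.3  95.8   3.5] [([328, 113, 25, 7, 154], [669.7, 1.9]), ([330, 147, 24, 8, 164], [581.7, -2.9])]
yellow [ 6.254e+02 -1.281e+02  1.677e+02  9.340e+01  2.000e-01] [([375, 104, 28, 1, 28], [703.1, -122.7]), ([378, 107, 27, 7, 187], [687.6, -129.2]), ([378, 155, 27, 7, 184], [563.4, -130.8])]
white [ 637.  -266.3  167.9   95.4    2.1] [([434, 117, 22, 8, 168], [662.4, -268.5]), ([435, 138, 22, 7, 146], [609.7, -269.4])]
red [0.6351 0.1223 0.0228] 0.0048
yellow [ 0.6309 -0.1316  0.0206] 0.0076
green [0.6313 0.0014 0.0325] 0.0022
blue [0.6166 0.2783 0.0491] 0.0036
white [ 0.6329 -0.2613  0.031 ] 0.0042
```

View pics/t13.png

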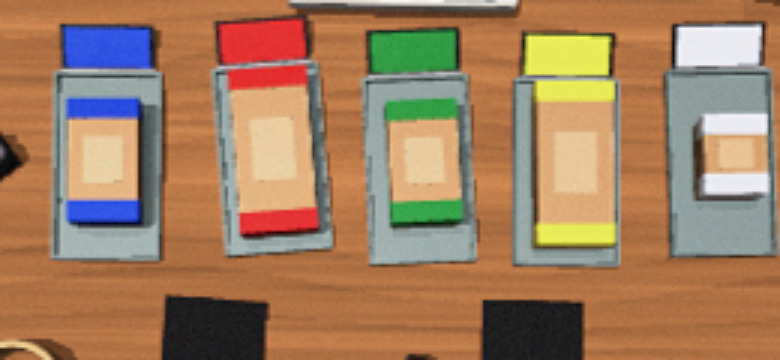

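View pics/s13.png

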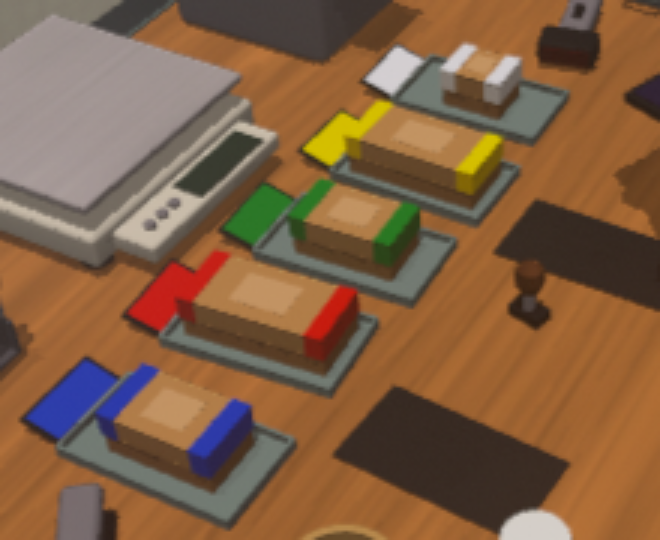

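All five cartons lie flat inside the trays of their own colour, with offsets of about 3 mm or less wherever I could measure them. The arm is clear, so I hand in.

```bash
python3 -c "
from h import *
print(bot.job_done()); st()"
```

```text
the job is handed in; nothing more can be done
None
the job is handed in; nothing more can be done
```

I took both piles apart, top cartons first (white, blue, green, yellow, red), and lowered each carton into the tray of its own colour until the wrist felt the floor. The job was handed in at about 41.5 s of the 125 s allowed, with the gripper open and the arm clear; no verdict was reported.

- **Position:** the last pictures show all five cartons flat inside their rims. Tape-strip measurements put their centres within about 3 mm of the tray centres. The far red strip was partly cut off by the crop, so the red figure (about 1 to 2 mm) is an estimate.
- **Network check that disagreed:** the trained networks' final carton positions were up to about 8 mm different, and blue's height read 49 mm instead of 26.5 mm. I put these down to network error, because the strip measurements, the floor contact heights and both camera views agreed.
- **Forces:** the wrist force I read stayed under about 14 N throughout.

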